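# Close the sugar jar and turn it to the front of the carousel

## Robot

A 6-joint arm with a two-finger parallel gripper is mounted at the origin on the work surface. World frame = base frame: x ahead of the robot, y to its left, z up, the work surface at z = 0. Lengths are in m, angles in degrees, forces in N, time in s.
With the tool pointing down it reaches from about 0.25 to 0.725 m from the base axis. Payload 9.7 kg.
Tool frame: the origin (TCP) lies midway between the tips of the shut fingers; the grasp point (between the pads) lies 19 mm behind it (bot.pinch_z is the distance from the TCP to the grasp point, in m); z points along the fingers, y is the line along which they close (so a half turn about z gives the same grasp; the last joint's range is limited). The gripper opens to 85 mm and grips with 20 to 120 N. Pads are 22 mm wide; open, the fingers measure 114 mm over their backs; the gripper's body (76 mm by 85 mm) begins 54 mm behind the grasp point. The pads swing forward as they close: fully open they stand 13 mm farther back than shut.
Start: joints at [-68.984, 4.979, 10.078, 95.1, 0, 90], TCP at [0.197, -0.513, 0.231] pointing down, gripper open.
Joint ranges: [-179.16, 179.16], [-48.56, 103.87], [-65.8, 70.77], [-126.05, 130.52], [-82.76, 87.17], [-180, 180]. Speed limits (degrees/s): [127.2, 127.2, 147.25, 180, 180, 180].

## Interface

Orientations are given as [roll, pitch, yaw] about the fixed x, y, z axes, in that order (R = Rz(yaw) Ry(pitch) Rx(roll)).
In Python, from workcell import sensors, camera, ticket, bot gives the robot as it stands.
- The arm moves only by the shell command python3 -m handwheel 'ROWS' [FORCE]. ROWS is a JSON object of lists of equal length, an entry for each row: "gripper": the opening, from -1 (shut) to 1 (fully open); "slide": the shift along the tool's x, y, z in mm, a list of three; "yaw": the turn about the tool's z in rad. A call has 1 to 8 rows; each row shifts and turns the commanded pose from where the row before left it, along the tool's axes as they then stand; what a row does not reach is not made up. A row lasts 1/12 s, in which the tool goes at most 41.7 mm and 7.16 degrees, less where a joint would pass 70% of its speed; a pose out of reach is approached as far as the arm can. A call is refused whole if a number of a shift passes 41.7 or a number of a turn 0.125, either way. A call with a gripper value outside its range is refused whole. The fingers move at their own pace and stop on an object; FORCE is the grip in N (left out, the last holds). Time passes only in rows, so rows that do not move let the fingers close. It gives the time, the measured TCP pose, the force, the opening and the grip force at its end, in the units of the state.
- sensors.get_obs(): the state, without advancing time (a new reading comes with each control period).
- camera(name): name is "scene" or "top" or "wrist"; returns a dict with "img" (400x640x3 uint8, red, green, blue), "fx", "fy", "cx", "cy" (pixels), "R" (3x3) and "t" (3): a world point X has camera coordinates R X + t. Camera axes: x right, y down, z forward; pixel columns grow to the right and rows downward; lengths in m; the calibration is good to about 2 mm. A picture is of the moment at which its call begins. There is no depth.
- ticket.job_done(): hands the job in; it is judged then, once.
The state is a dict: "time": time; "q": joint angles; "qd": joint speeds; "joint_efforts": joint torques, N m; "ee_pos": TCP position; "tcp_rot": TCP orientation; "wrist_force": force on the tool from outside, world axes, zero at the start; "torque": the same for the moment, N m; "opening": finger opening in m; "grasp_force": force on a finger pad.
Only numpy, scipy, OpenCV 4.12 (cv2) and the standard library are available. Lean on these libraries where they do the work, as an engineer would, in place of code of your own. Each camera call takes 0.05 s, during which the arm holds its last target. There are 200 camera calls.

## Task

I have just filled the open jar on the kitchen carousel. Put its wooden lid on, pushed down until it sits flat on the rim, then let go of the lid and turn the carousel by the handle in its middle until that jar stands squarely in front of the brass pointer on the base. Finish while still gripping the handle, so that the carousel stays put while I label the jar, and leave the pan lid, salt shaker, mug and teapot where they are.

Things in the scene. Friction and masses are not known exactly. Their poses are not given: they have to be found in the camera images.
- base: dark wooden foot of the carousel, fixed to the table; origin on the table at the carousel's axis, z up. A brass pointer (12 mm square post, top at 60 mm) stands on its -x side, 162 mm from the axis, just outside the turntable; so its -x axis points to the front. It is turned up to 0.4 rad from the world axes.
- front_spot (a point): point on the base where the centre of the open jar's mouth has to be when that jar faces front: 95 mm from the axis towards the pointer, 100 mm above the table
- carousel (a joint): turning angle of the carousel in rad, positive counterclockwise from above; 0 or any whole turn = open jar in front of the pointer. It starts between 2.0 and 4.28, turns both ways past a full turn, with light friction (0.03 N m) and no spring, and stays where it is left
- turntable (a point): centre of the turntable's top face: dark wooden disc, 274 mm wide, top 30 mm above the table. On it, fixed, 72 degrees apart, 95 mm from the axis: the open jar, three equal closed white jars (lid knobs reach to 136 mm above the table) and a square steel tin (65 mm, top at 124 mm)
- jar_mouth (a point): centre of the open jar's mouth, level with its rim, 100 mm above the table. White jar, 68 mm wide outside, mouth 60 mm wide, walls 4 mm, with sugar lumps at the bottom; it is the only one without a lid, and turns with the carousel
- handle_grip (a point): point to grip on the carousel's handle, on the turning axis, 158 mm above the table. An upright flat wooden blade, 44 mm long (along this point's x), 14 mm thick (along its y), from 124 to 176 mm above the table, on a brass post 18 mm wide. Its x axis is the line from the open jar through the axis (the jar is on the -x side); it turns with the carousel
- lid: loose light-wood lid, 50 to 100 g, like those on the closed jars; origin at the centre of its underside, z up. Plug 54 mm wide, 10 mm high, flange 74 mm wide and 6 mm thick, then a round knob 18 mm wide and 30 mm high (16 to 46 mm above the origin). It starts standing on its plug on the table, right of the carousel, the pan lid near it
- lid_seat (a point): point on the lid's axis at the underside of the flange, 10 mm above the lid's origin; it meets jar_mouth when the lid is fully on
- pan_lid: small steel pan lid with a black knob, 104 mm wide, too big for the jar; a bystander
- salt: white salt shaker, 46 mm wide, 80 mm tall; a bystander
- mug: blue mug, 80 mm wide, 90 mm tall, handle on its +y side; a bystander
- teapot: white teapot, 124 mm wide, 128 mm tall, 200 mm from handle to spout; a bystander
Mind the look-alikes: they are no part of the job. Of the things shaped like the lid, the wood one is meant.

How it is judged:
By the outcome, as a careful person would: the job done as asked, in the order asked, and still so for the second after the job is handed in, while the arm keeps its last pose, push and grip.
It also fails if it takes over 61 s, if anything falls off the work surface, if the arm or the gripper's body presses on something with over 40 N, if the wrist force passes 120 N, or if a joint passes its speed limit or range.

## Working session

There is one attempt and no reset: what is moved stays moved. The work goes in short steps, Python scripts to look and compute and a shell command to move; the robot and the scene stay as the last step left them, time stands still between calls to the robot, and variables do not carry over. Pictures are saved under pics/ and viewed, at most 10 in all, crops included, and the job is handed in when it is done.

```bash
mkdir -p pics; ls
python3 - <<'E'
from workcell import sensors,camera,bot
import cv2
for n in("top","scene"):
    c=camera(n);cv2.imwrite(f"pics/{n}0.png",c["img"][:,:,::-1]);print(n,c["fx"],c["fy"],c["cx"],c["cy"],c["R"],c["t"])
print(sensors.get_obs(),bot.pinch_z)
E
```

```text
pics
top 449.45880282098875 449.45880282098875 327.94611705475245 201.75034478628186 [[ 0.01856933 -0.99956701  0.02282473]
 [-0.99617761 -0.02044558 -0.0849244 ]
 [ 0.08535429 -0.0211605  -0.99612593]] [-0.05522061  0.50835538  1.44095026]
scene 376.0301281596841 376.0301281596841 320.87508556287014 196.77348206054106 [[ 0.69183875  0.72195     0.01213879]
 [ 0.56310368 -0.528942   -0.63492883]
 [-0.45196615  0.44610376 -0.77247527]] [-0.31367646 -0.20339365  1.34429702]
{'time': 0.1, 'q': array([-6.89837451e+01,  5.00862296e+00,  1.00403545e+01,  9.50996448e+01,
        5.57780485e-04,  8.99984990e+01]), 'qd': array([ 0.00426833, -0.09607386,  0.07908849,  0.02298137,  0.08598013,
        0.06197184]), 'joint_efforts': array([-9.64726605e-04, -5.21560013e+01,  4.65653908e+01,  1.59212505e-02,
        3.88225899e-06,  9.48496279e-06]), 'ee_pos': array([ 0.19717987, -0.51322813,  0.23065968]), 'tcp_rot': array([-1.79932087e+02, -5.59559241e-04,  2.10177552e+01]), 'wrist_force': array([ 0.79841549, -0.22180517, -0.17583589]), 'torque': array([ 0.014499  , -0.00831827, -0.00323818]), 'grasp_force': 0.0, 'opening': 0.08532557291432377} 0.0187
```

View pics/top0.png

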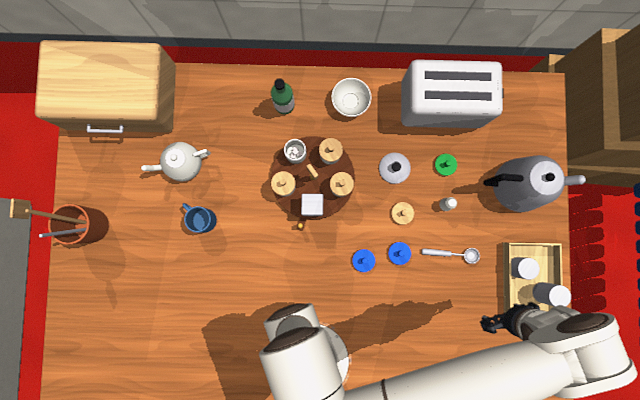

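View pics/scene0.png

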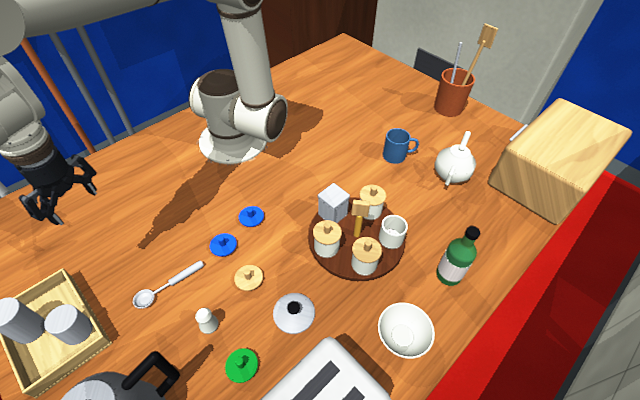

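Top view: open jar at about (294,152), handle (312,171), pointer (299,226) and wooden lid (402,213). The pan lid at (395,167) and salt at (448,204) are close to the lid. I'll measure on an enlarged crop.

```bash
cat > h.py <<'E'
import numpy as np,cv2
from workcell import sensors,camera,bot
def px(c,X):
    p=c["R"]@np.array(X)+c["t"];return np.array([c["fx"]*p[0]/p[2]+c["cx"],c["fy"]*p[1]/p[2]+c["cy"]])
def at(c,u,v,z):
    d=c["R"].T@np.array([(u-c["cx"])/c["fx"],(v-c["cy"])/c["fy"],1]);o=-c["R"].T@c["t"]
    return o+d*(z-o[2])/d[2]
E
python3 - <<'E'
from h import *
c=camera("top")
im=c["img"][130:240,262:422,::-1]
cv2.imwrite("pics/top1.png",cv2.resize(im,None,fx=5,fy=5,interpolation=cv2.INTER_CUBIC))
for n,u,v,z in(("lidflange",402,213,.016),("knob",404,210,.046),("jar",294,152,.1),("handle",312,171,.176),("pointer",300,223,.06),("turntable",312,177,.03)):print(n,at(c,u,v,z).round(4))
E
```

```text
lidflange [ 0.4779 -0.2886  0.016 ]
knob [ 0.4857 -0.2894  0.046 ]
jar [0.6556 0.0647 0.1   ]
handle [0.5855 0.0063 0.176 ]
pointer [0.437  0.0424 0.06  ]
turntable [0.5883 0.0082 0.03  ]
```

View pics/top1.png

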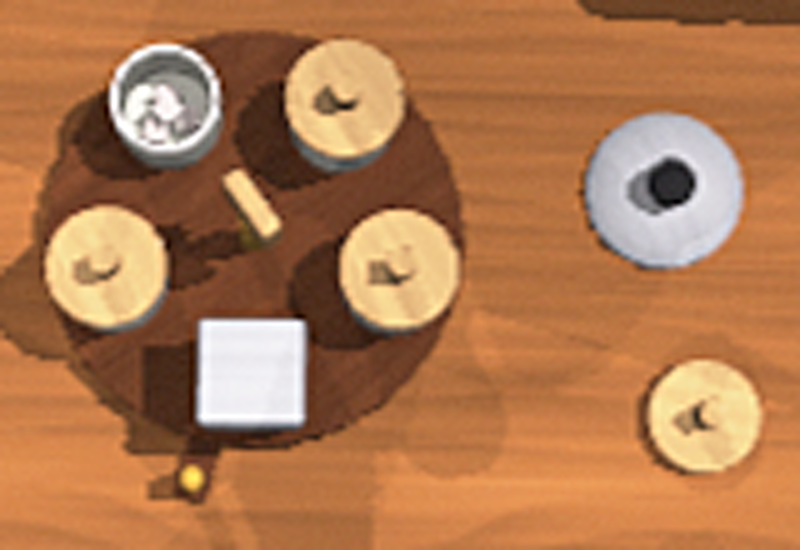

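Crop (x5): open jar rim centre (166,100), flanges (345,99), (106,267), (400,270), tin (252,372), handle top (253,204), pointer (191,478), lid (704,416). Next I'll fit the carousel model to these.

Run:
```python
from h import *
from scipy.optimize import least_squares
c=camera("top")
P=lambda x,y,z:at(c,262+(x+.5)/5-.5,130+(y+.5)/5-.5,z)
pts=[P(166,100,.1),P(345,99,.106),P(106,267,.106),P(400,270,.106),P(252,372,.124)]
h=P(253,204,.176);p=P(191,478,.06);l=P(704,416,.016);pan=P(664,190,.02)
ang=[]
a0=np.arctan2(*(pts[0]-h)[1::-1])
k=[round((np.arctan2(*(q-h)[1::-1])-a0)/np.radians(72)) for q in pts]
f=lambda s:np.concatenate([[q[0]-s[0]-.095*np.cos(s[2]+n*np.radians(72)),q[1]-s[1]-.095*np.sin(s[2]+n*np.radians(72))] for q,n in zip(pts,k)])
r=least_squares(f,[h[0],h[1],a0]);s=r.x
print("centre",s[:2],"jar ang",np.degrees(s[2]),"res mm",(r.fun*1000).round(1),k)
print("handle",h,"pointer",p,"dist",np.hypot(*(p[:2]-s[:2])))
front=np.arctan2(*(p[:2]-s[:2])[::-1])
print("front dir deg",np.degrees(front),"carousel angle",(s[2]-front)%(2*np.pi),"deg",np.degrees((s[2]-front)%(2*np.pi)))
print("jar",s[:2]+.095*np.array([np.cos(s[2]),np.sin(s[2])]),pts[0]);print("lid",l,"pan",pan)
# cross-check in scene cam
c2=camera("scene");print(px(c2,[*l[:2],.016]),px(c2,[*pts[0][:2],.1]),px(c2,[*h[:2],.176]))
cv2.imwrite("pics/sc1.png",cv2.resize(c2["img"][175:300,225:425,::-1],None,fx=4,fy=4,interpolation=cv2.INTER_CUBIC))
```

```text
centre [0.58747949 0.00609165] jar ang 36.67078633785565 res mm [-0.5 -0.4  0.2  0.1  0.1  0.2 -0.   0.1  0.3  0. ] [0, -1, 1, -2, -3]
handle [0.58730258 0.00579629 0.176     ] pointer [0.43009849 0.04288892 0.06      ] dist 0.16162554116375538
front dir deg 166.840071544879 carousel angle 4.01130269534948 deg 229.83071479297664
jar [0.66367711 0.06282719] [0.66317094 0.06239981 0.1       ]
lid [ 0.47856566 -0.28993366  0.016     ] pan [ 0.62686918 -0.26207137  0.02      ]
[247.78528349 276.56497905] [393.19547084 224.56195559] [360.23385361 201.74694437]
```

View pics/sc1.png

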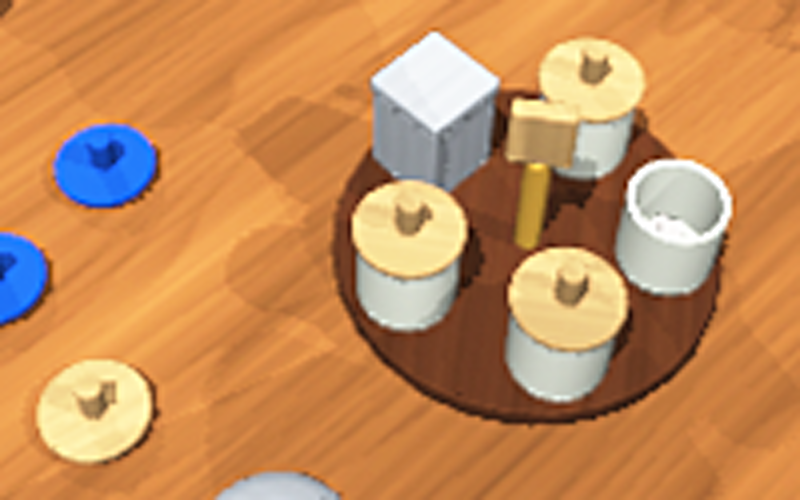

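Fit residuals are under 0.6 mm, the pointer is at 161.6 mm (should be 162), and the scene camera agrees to about 1 px. The carousel stands at 4.01 rad, so it needs +130.2°. One tool yaw of 36.7° suits the pick, the placing and the handle grip.

```bash
python3 -m handwheel '{"gripper":[0.3,0.3,0.3,0.3],"slide":[[0,0,0],[0,0,0],[0,0,0],[0,0,0]],"yaw":[-0.091,-0.091,-0.091,0]}' 40
python3 -m handwheel '{"gripper":[0.3,0.3,0.3,0.3,0.3,0.3,0.3,0.3],"slide":[[30,-1,0],[30,-1,0],[30,-1,0],[30,-1,0],[30,-1,0],[30,-1,0],[30,-1,0],[30,-1,0]],"yaw":[0,0,0,0,0,0,0,0]}'
python3 -m handwheel '{"gripper":[0.3,0.3,0.3,0.3,0.3],"slide":[[30,-1,0],[30,-1,0],[30,-1,0],[29,0,0],[0,0,0]],"yaw":[0,0,0,0,0]}'
cat > w.py <<'E'
from h import *
import sys
def to(x,y,z=None):
    o=sensors.get_obs();p=o["ee_pos"];a=np.radians(o["tcp_rot"][2]);d=np.array([x,y])-p[:2]
    print("tcp",p.round(4),o["tcp_rot"].round(2),"slide mm",np.round(1e3*np.array([d@[np.cos(a),np.sin(a)],d@[np.sin(a),-np.cos(a)],p[2]-(p[2] if z is None else z)]),1),"t",o["time"],"q",o["q"].round(1),"F",o["wrist_force"].round(1),"op",round(o["opening"],4),"g",round(o["grasp_force"],1))
E
python3 - <<'E'
from w import *
to(.4786,-.2899,.02)
c=camera("wrist");cv2.imwrite("pics/w1.png",c["img"][:,:,::-1]);print(px(c,[.4786,-.2899,.046]),px(c,[.4786,-.2899,.016]))
E
```

```text
time: 0.58
ee_pos: [0.1972, -0.5134, 0.2312]
tcp_rot: [-180.0, -0.0, 36.9]
wrist_force: [-0.5, 0.1, -0.4]
opening: 0.0552
grasp_force: 0.0
time: 1.25
ee_pos: [0.386, -0.3626, 0.2313]
tcp_rot: [180.0, -0.0, 36.5]
wrist_force: [-0.3, -0.8, -0.9]
opening: 0.0555
grasp_force: 0.0
time: 1.67
ee_pos: [0.4817, -0.2875, 0.2306]
tcp_rot: [-180.0, -0.1, 36.7]
wrist_force: [0.2, 0.2, 0.7]
opening: 0.0554
grasp_force: 0.0
tcp [ 0.4817 -0.2875  0.2306] [-1.7996e+02 -5.0000e-02  3.6670e+01] slide mm [-3.900e+00  1.000e-01  2.106e+02] t 1.6667 q [-3.090e+01  6.500e+00  1.170e+01  9.520e+01  1.000e-01  1.125e+02] F [0.2 0.2 0.7] op 0.0554 g 0.0
[316.70404106 183.15318552] [316.69336142 177.50967533]
```

View pics/w1.png

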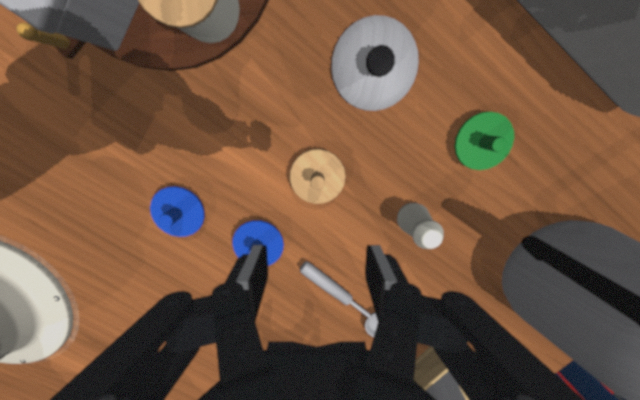

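The wrist view shows the wood lid at (317,176), where projection predicts (317,177.5), and it is clear of the pan lid (375,62) and salt (420,225). Descending to grip the knob.

```bash
python3 -m handwheel '{"gripper":[0.3,0.3,0.3,0.3,0.3,0.3,0.3,0.3],"slide":[[-4,0,30],[0,0,35],[0,0,35],[0,0,35],[0,0,30],[0,0,25],[0,0,15],[0,0,0]],"yaw":[0,0,0,0,0,0,0,0]}'
python3 -m handwheel '{"gripper":[0.3,0.3,-1,-1,-1,-1,-1,-1],"slide":[[0,0,4],[0,0,0],[0,0,0],[0,0,0],[0,0,0],[0,0,0],[0,0,0],[0,0,0]],"yaw":[0,0,0,0,0,0,0,0]}' 40
python3 -m handwheel '{"gripper":[-1,-1,-1,-1,-1,-1,-1,-1],"slide":[[0,0,0],[0,0,0],[0,0,-5],[0,0,-15],[0,0,-30],[0,0,-35],[0,0,-35],[0,0,0]],"yaw":[0,0,0,0,0,0,0,0]}'
python3 - <<'E'
from w import *
to(.6637,.0628,.23)
E
```

```text
time: 2.38
ee_pos: [0.4728, -0.2921, 0.0226]
tcp_rot: [-179.7, 0.1, 36.5]
wrist_force: [-0.2, -0.3, -0.0]
opening: 0.0555
grasp_force: 0.0
time: 3.05
ee_pos: [0.476, -0.293, 0.0234]
tcp_rot: [179.9, -0.0, 36.7]
wrist_force: [-1.3, -0.6, 5.9]
opening: 0.0164
grasp_force: 39.1
time: 3.72
ee_pos: [0.4775, -0.2938, 0.1498]
tcp_rot: [179.5, -0.2, 36.7]
wrist_force: [1.3, -1.2, -0.2]
opening: 0.0163
grasp_force: 39.2
tcp [ 0.4775 -0.2938  0.1498] [179.51  -0.2   36.66] slide mm [ 362.3 -174.8  -80.2] t 3.7167 q [-31.6   5.    1.1  85.6   0.  111.7] F [ 1.3 -1.2 -0.2] op 0.0163 g 39.2
```

```bash
python3 -m handwheel '{"gripper":[-1,-1,-1,-1,-1],"slide":[[0,0,-20],[0,0,-30],[0,0,-25],[0,0,-5],[0,0,0]],"yaw":[0,0,0,0,0]}'
python3 - <<'E'
from w import *
to(.6637,.0628,.23)
p=sensors.get_obs()["ee_pos"]
c=camera("scene");d=camera("wrist");u,v=px(c,p).astype(int);print(u,v)
a=cv2.resize(c["img"][v-50:v+70,max(u-60,0):u+100,::-1],(640,480),interpolation=cv2.INTER_CUBIC)[:,:400];b=d["img"][200:400,120:520,::-1]
print(px(d,p))
cv2.imwrite("pics/g1.png",np.hstack([a,cv2.copyMakeBorder(b,0,280,0,0,0)]))
E
```

```text
time: 4.13
ee_pos: [0.4761, -0.2929, 0.2242]
tcp_rot: [179.8, -0.1, 36.7]
wrist_force: [0.6, 0.2, -0.2]
opening: 0.0162
grasp_force: 39.3
tcp [ 0.4761 -0.2929  0.2242] [ 1.7983e+02 -7.0000e-02  3.6660e+01] slide mm [ 362.9 -173.4   -5.8] t 4.1333 q [-31.6   5.9  10.3  94.2   0.  111.7] F [ 0.6  0.2 -0.2] op 0.0162 g 39.3
232 231
[317.40664369 257.0326012 ]
```

View pics/g1.png

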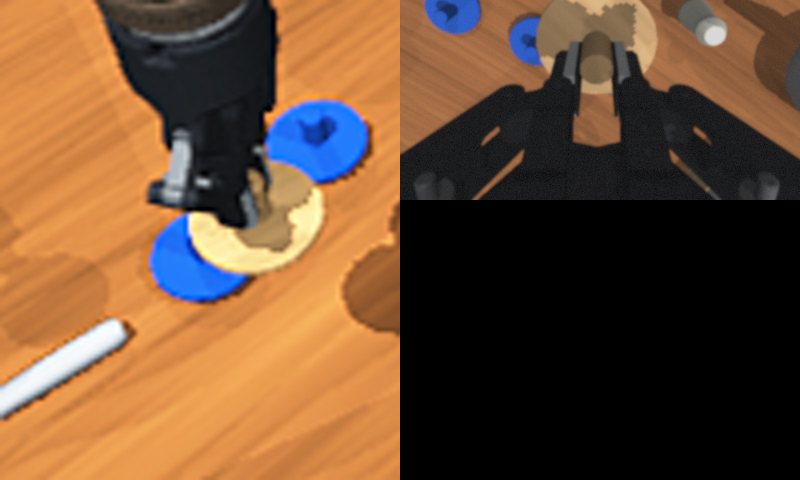

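Run:
```python
from w import *
o=sensors.get_obs();p=o["ee_pos"];a=np.radians(o["tcp_rot"][2]);X=np.array([np.cos(a),np.sin(a),0]);Y=np.array([np.sin(a),-np.cos(a),0])
d=camera("wrist");t=np.linspace(0,2*np.pi,200)
for dx in(-3,0,3):
  for dz in(-4,-7):
    q=np.array([px(d,p+X*(dx/1e3+.037*np.cos(s))+Y*.037*np.sin(s)+[0,0,dz/1e3]) for s in t]);print(dx,dz,q.min(0).round(1),q.max(0).round(1))
im=d["img"][140:310,230:400,::-1];cv2.imwrite("pics/g2.png",cv2.resize(im,None,fx=3.5,fy=3.5))
```

```text
-3 -4 [254.7 197.9] [378.6 308. ]
-3 -7 [255.8 196.3] [377.6 304.9]
0 -4 [254.4 192.7] [379.  304.1]
0 -7 [255.5 191.2] [377.9 301. ]
3 -4 [254.  187.5] [379.4 300.2]
3 -7 [255.1 186.1] [378.3 297.2]
```

View pics/g2.png

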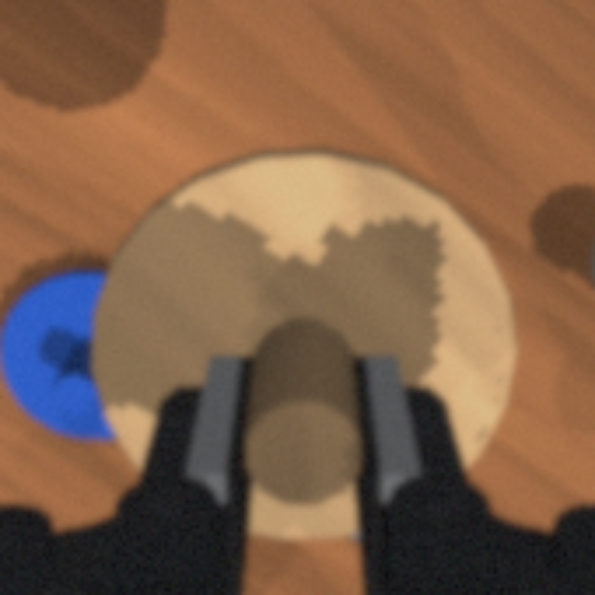

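The lid is held level and centred between the fingers, with the flange spanning rows 183–294 and columns 256–378. That puts its axis about 4.5 mm ahead (+x tool) of the TCP. I'll carry it towards the jar and check the jar mouth with the wrist camera on the way.

```bash
python3 -m handwheel '{"gripper":[-1,-1,-1,-1,-1,-1,-1,-1],"slide":[[15,-12,-2],[28,-22,-2],[30,-22,-2],[30,-22,0],[30,-22,0],[30,-22,0],[30,-22,0],[30,-22,0]],"yaw":[0,0,0,0,0,0,0,0]}'
python3 -m handwheel '{"gripper":[-1,-1,-1,-1,-1],"slide":[[20,-7,0],[7,0,0],[0,0,0],[0,0,0],[0,0,0]],"yaw":[0,0,0,0,0]}'
python3 - <<'E'
from w import *
to(.6635,.0626,.23)
d=camera("wrist");q=px(d,[.6635,.0626,.1]);print(q,px(d,[.6635,.0626,.1]),px(d,[.6735,.0626,.1]))
t=np.linspace(0,2*np.pi,200);r=np.array([px(d,[.6635+.034*np.cos(s),.0626+.034*np.sin(s),.1]) for s in t]);print(r.min(0),r.max(0))
u,v=np.clip(q.astype(int)-[80,60],0,None);print(u,v)
cv2.imwrite("pics/j1.png",cv2.resize(d["img"][v:v+120,u:u+160,::-1],None,fx=5,fy=5,interpolation=cv2.INTER_CUBIC))
E
```

```text
time: 4.95
ee_pos: [0.5549, -0.0245, 0.2267]
tcp_rot: [-179.9, 0.1, 36.7]
wrist_force: [1.9, -0.3, -1.7]
opening: 0.0163
grasp_force: 39.3
time: 5.37
ee_pos: [0.5722, -0.0057, 0.2277]
tcp_rot: [-180.0, 0.1, 36.6]
wrist_force: [0.4, -0.3, -0.7]
opening: 0.0161
grasp_force: 39.3
tcp [ 0.5722 -0.0057  0.2277] [-1.7997e+02  6.0000e-02  3.6590e+01] slide mm [114.   -0.4  -2.3] t 5.3667 q [ -0.6   8.1  13.1  95.1  -0.  142.8] F [ 0.4 -0.3 -0.7] op 0.0161 g 39.3
[316.21788244  70.45027895] [316.21788244  70.45027895] [322.97278177  60.46495901]
[278.06986317  26.70666936] [354.37987977 110.56782055]
236 10
```

View pics/j1.png

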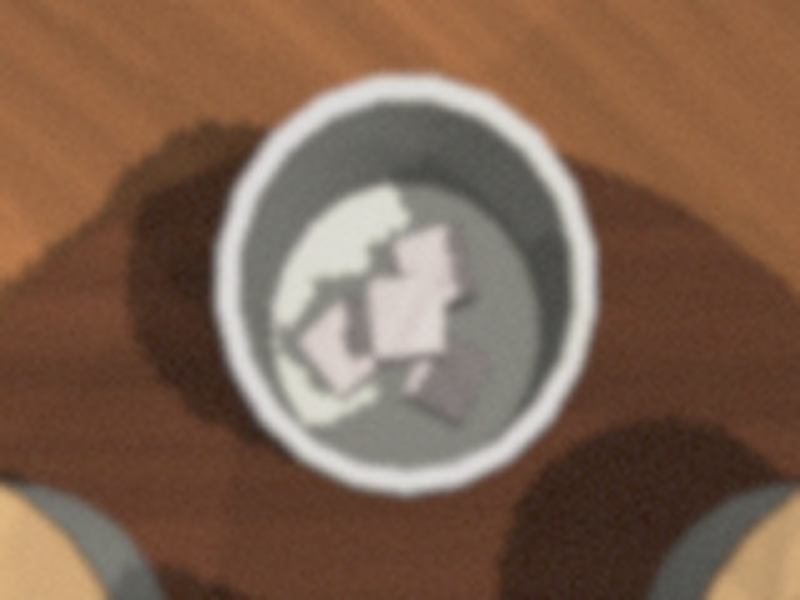

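Jar rim measured at (317,67), predicted (316,69). The lid and jar have the same wrist-camera bias, so both cameras give a slide of about 110 mm in x and 0 in y.

```bash
python3 -m handwheel '{"gripper":[-1,-1,-1,-1,-1,-1,-1,-1],"slide":[[20,0,0],[30,0,0],[30,0,0],[20,0,0],[10,0,5],[0,0,20],[0,0,25],[0,0,25]],"yaw":[0,0,0,0,0,0,0,0]}'
python3 -m handwheel '{"gripper":[-1,-1,-1,-1,-1,-1],"slide":[[0,0,15],[0,0,7],[0,0,0],[0,0,0],[0,0,0],[0,0,0]],"yaw":[0,0,0,0,0,0]}'
python3 - <<'E'
from w import *
a=np.radians(36.6);to(.6635-.0042*np.cos(a),.0626-.0042*np.sin(a),.1125)
E
```

```text
time: 6.08
ee_pos: [0.6609, 0.0599, 0.1525]
tcp_rot: [180.0, -0.0, 36.6]
wrist_force: [0.0, -0.1, -1.3]
opening: 0.0162
grasp_force: 39.3
time: 6.58
ee_pos: [0.6616, 0.0609, 0.133]
tcp_rot: [179.9, -0.1, 36.6]
wrist_force: [0.1, -0.7, -0.6]
opening: 0.0164
grasp_force: 39.3
tcp [0.6616 0.0609 0.133 ] [ 1.7993e+02 -1.1000e-01  3.6640e+01] slide mm [-1.6 -0.2 20.5] t 6.5833 q [  5.3  20.   16.8  86.7  -0.  148.6] F [ 0.1 -0.7 -0.6] op 0.0164 g 39.3
```

```bash
python3 -m handwheel '{"gripper":[-1,-1,-1,-1,-1,-1,-1,-1],"slide":[[-1.5,0,2],[0,0,3],[0,0,3],[0,0,3],[0,0,2],[0,0,2],[0,0,0],[0,0,0]],"yaw":[0,0,0,0,0,0,0,0]}'
```

```text
time: 7.25
ee_pos: [0.6597, 0.0602, 0.1161]
tcp_rot: [-180.0, 0.0, 36.7]
wrist_force: [-0.5, -0.1, 0.6]
opening: 0.0163
grasp_force: 39.3
```

The plug is in the mouth with no contact force. Pushing down gently until it seats.

```bash
python3 -m handwheel '{"gripper":[-1,-1,-1,-1],"slide":[[0,0,2],[0,0,1],[0,0,0],[0,0,0]],"yaw":[0,0,0,0]}'
python3 -m handwheel '{"gripper":[-1,-1,-1,-1],"slide":[[0,0,1],[0,0,1],[0,0,0],[0,0,0]],"yaw":[0,0,0,0]}'
```

```text
time: 7.58
ee_pos: [0.6598, 0.0601, 0.1135]
tcp_rot: [180.0, -0.0, 36.7]
wrist_force: [-0.4, -0.7, 1.9]
opening: 0.0162
grasp_force: 39.5
time: 7.92
ee_pos: [0.6601, 0.0599, 0.1134]
tcp_rot: [179.9, -0.1, 36.6]
wrist_force: [-3.4, -2.2, 11.4]
opening: 0.0161
grasp_force: 40.6
```

```bash
python3 -m handwheel '{"gripper":[-1,-1,-1,-1],"slide":[[0,0,1],[0,0,0],[0,0,0],[0,0,0]],"yaw":[0,0,0,0]}'
python3 -m handwheel '{"gripper":[-1,-1,0.2,0.2,0.2,0.2,0.2],"slide":[[0,0,-1.5],[0,0,-1.5],[0,0,0],[0,0,0],[0,0,0],[0,0,0],[0,0,0]],"yaw":[0,0,0,0,0,0,0]}'
python3 -m handwheel '{"gripper":[0.2,0.2,0.2,0.2,0.2,0.2,0.2,0.2],"slide":[[0,0,-10],[0,0,-25],[0,0,-30],[0,0,-25],[0,0,-15],[0,0,0],[0,0,0],[0,0,0]],"yaw":[0,0,0,0,0,0,0,0]}'
python3 - <<'E'
from w import *
to(.5875,.006,.2)
c=camera("top");s=camera("scene")
f=lambda c,x,y:cv2.resize(c["img"][y:y+100,x:x+80,::-1],None,fx=5,fy=5,interpolation=cv2.INTER_CUBIC)
u,v=px(s,[.6637,.0628,.106]);print(u,v)
cv2.imwrite("pics/p1.png",np.hstack([f(c,262,120),f(s,345,175)]))
E
```

```text
time: 8.25
ee_pos: [0.6602, 0.0597, 0.1134]
tcp_rot: [179.9, -0.1, 36.6]
wrist_force: [-5.0, -3.4, 16.9]
opening: 0.0162
grasp_force: 41.1
time: 8.83
ee_pos: [0.6597, 0.0602, 0.113]
tcp_rot: [-180.0, 0.0, 36.7]
wrist_force: [-0.3, -0.1, 0.2]
opening: 0.0514
grasp_force: 0.0
time: 9.5
ee_pos: [0.6596, 0.0602, 0.2175]
tcp_rot: [-180.0, 0.0, 36.7]
wrist_force: [0.4, -0.5, -0.9]
opening: 0.0507
grasp_force: 0.0
tcp [0.6596 0.0602 0.2175] [-1.7997e+02  5.0000e-02  3.6660e+01] slide mm [-90.2   0.4  17.5] t 9.5 q [  5.2  21.1  27.7  96.6  -0.  148.6] F [ 0.4 -0.5 -0.9] op 0.0507 g 0.0
393.81461928536794 223.28012056622367
```

View pics/p1.png

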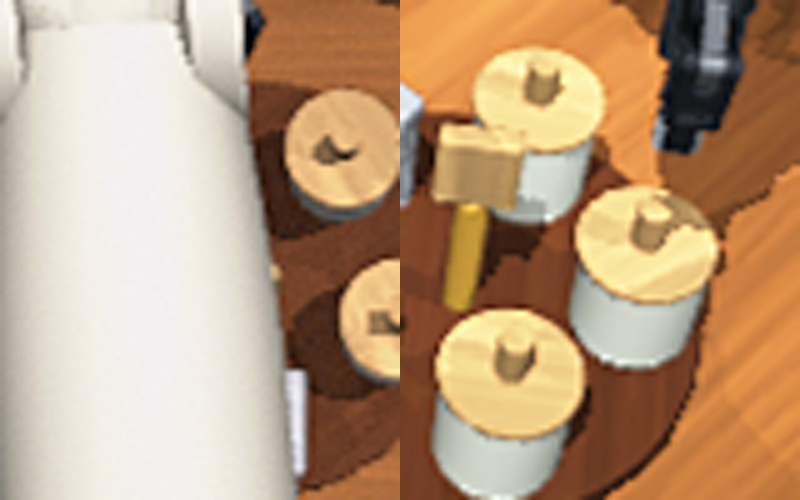

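The scene view shows the lid flat and centred on the jar (394,224; predicted 394,223), just like the other lids. Now the handle.

```bash
python3 -m handwheel '{"gripper":[0.2,0.2,0.2,0.2,0.2,0.2,0.2,0.2],"slide":[[-20,0,0],[-30,0,0],[-25,0,0],[-15,0,0],[0,0,0],[0,0,0],[0,0,0],[0,0,0]],"yaw":[0,0,0,0,0,0,0,0]}'
python3 - <<'E'
from w import *
to(.5875,.006,.139)
E
```

```text
time: 10.27
ee_pos: [0.588, 0.0069, 0.2176]
tcp_rot: [-180.0, 0.0, 36.7]
wrist_force: [0.7, 0.3, -0.4]
opening: 0.0513
grasp_force: 0.0
tcp [0.588  0.0069 0.2176] [-1.7997e+02  3.0000e-02  3.6680e+01] slide mm [-1.   0.4 78.6] t 10.2667 q [  0.7  10.1  14.2  94.2   0.  144. ] F [ 0.7  0.3 -0.4] op 0.0513 g 0.0
```

```bash
python3 -m handwheel '{"gripper":[0.2,0.2,0.2,0.2,0.2,0.2,0.2],"slide":[[-1,0,10],[0,0,20],[0,0,20],[0,0,20],[0,0,8],[0,0,0],[0,0,0]],"yaw":[0,0,0,0,0,0,0]}'
python3 -m handwheel '{"gripper":[-1,-1,-1,-1,-1,-1,-1,-1],"slide":[[0,0,0],[0,0,0],[0,0,0],[0,0,0],[0,0,0],[0,0,0],[0,0,0],[0,0,0]],"yaw":[0,0,0,0,0,0,0,0]}' 60
```

```text
time: 10.85
ee_pos: [0.587, 0.0061, 0.1404]
tcp_rot: [-180.0, 0.0, 36.7]
wrist_force: [0.0, 0.0, 0.5]
opening: 0.0514
grasp_force: 0.0
time: 11.52
ee_pos: [0.5878, 0.0052, 0.1416]
tcp_rot: [179.9, -0.1, 36.6]
wrist_force: [3.3, -4.0, 2.6]
opening: 0.0132
grasp_force: 60.0
```

```bash
python3 -m handwheel '{"gripper":[-1,-1,-1,-1,-1,-1,-1,-1],"slide":[[0,1,0],[0,0,0],[0,0,0],[0,0,0],[0,0,0],[0,0,0],[0,0,0],[0,0,0]],"yaw":[0,-0.03,-0.05,-0.06,-0.06,-0.06,-0.03,0]}'
python3 - <<'E'
from w import *
to(.5875,.006)
E
```

```text
time: 12.18
ee_pos: [0.5882, 0.0048, 0.1416]
tcp_rot: [179.9, -0.1, 53.4]
wrist_force: [2.3, -2.0, 5.4]
opening: 0.0135
grasp_force: 60.3
tcp [0.5882 0.0048 0.1416] [ 1.7987e+02 -8.0000e-02  5.3380e+01] slide mm [ 0.5 -1.3  0. ] t 12.1833 q [  0.5   9.2   4.8  85.4  -0.  127.1] F [ 2.3 -2.   5.4] op 0.0135 g 60.3
```

```bash
python3 -m handwheel '{"gripper":[-1,-1,-1,-1,-1,-1,-1,-1],"slide":[[0,0,0],[0,0,0],[0,0,0],[0,0,0],[0,0,0],[0,0,0],[0,0,0],[0,0,0]],"yaw":[-0.04,-0.06,-0.08,-0.08,-0.08,-0.08,-0.08,-0.08]}'
python3 -m handwheel '{"gripper":[-1,-1,-1,-1,-1,-1,-1,-1],"slide":[[0,0,0],[0,0,0],[0,0,0],[0,0,0],[0,0,0],[0,0,0],[0,0,0],[0,0,0]],"yaw":[-0.08,-0.08,-0.08,-0.08,-0.08,-0.08,-0.08,-0.08]}'
python3 -m handwheel '{"gripper":[-1,-1,-1,-1,-1,-1,-1,-1],"slide":[[0,0,0],[0,0,0],[0,0,0],[0,0,0],[0,0,0],[0,0,0],[0,0,0],[0,0,0]],"yaw":[-0.08,-0.08,-0.08,-0.08,-0.08,-0.08,-0.06,-0.04]}'
python3 -m handwheel '{"gripper":[-1,-1,-1,-1],"slide":[[0,0,0],[0,0,0],[0,0,0],[0,0,0]],"yaw":[-0.03,-0.02,0,0]}'
python3 - <<'E'
from w import *
to(.5875,.006)
c=camera("top");s=camera("scene")
a=cv2.resize(c["img"][130:240,262:362,::-1],None,fx=4,fy=4,interpolation=cv2.INTER_CUBIC)
b=cv2.resize(s["img"][165:275,305:405,::-1],None,fx=4,fy=4,interpolation=cv2.INTER_CUBIC)
cv2.imwrite("pics/t1.png",np.hstack([a,b]))
E
```

```text
time: 12.85
ee_pos: [0.5893, 0.0045, 0.1416]
tcp_rot: [179.7, 0.0, 86.7]
wrist_force: [9.8, -4.4, 2.2]
opening: 0.0135
grasp_force: 59.8
time: 13.52
ee_pos: [0.5904, 0.0047, 0.1417]
tcp_rot: [179.7, 0.2, 123.4]
wrist_force: [16.8, -2.1, 0.9]
opening: 0.013
grasp_force: 59.5
time: 14.18
ee_pos: [0.5912, 0.0056, 0.1417]
tcp_rot: [179.8, 0.4, 156.6]
wrist_force: [21.4, 3.6, -0.3]
opening: 0.0133
grasp_force: 59.7
time: 14.52
ee_pos: [0.5913, 0.0057, 0.1416]
tcp_rot: [179.8, 0.4, 159.3]
wrist_force: [20.6, 3.0, -2.0]
opening: 0.0134
grasp_force: 59.7
tcp [0.5913 0.0057 0.1416] [179.77   0.44 159.29] slide mm [ 3.6 -1.   0. ] t 14.5167 q [ 0.5  9.3  4.9 85.1  0.1 21.2] F [20.6  3.  -2. ] op 0.0134 g 59.7
```

View pics/t1.png

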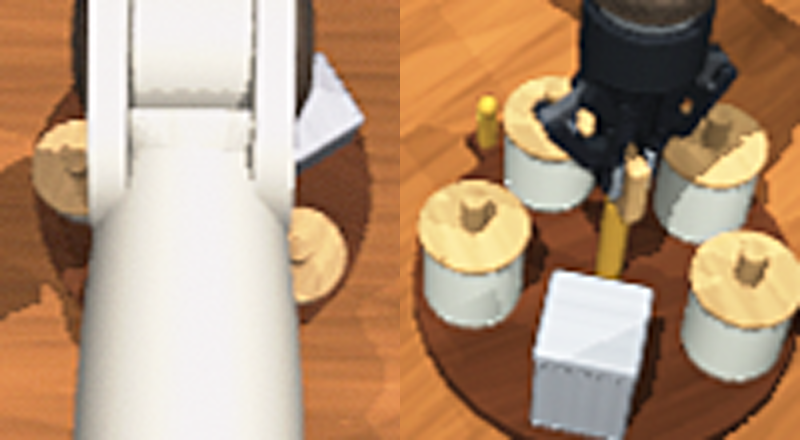

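The open jar (now lidded) is nearly at the pointer. In the scene crop the visible flanges are at (75,228), (347,279) and (316,143) and the tin top is at (195,320). I'll fit the carousel angle from these.

```bash
cat > fit.py <<'E'
from w import *
from scipy.optimize import least_squares
PK=np.array([[75,228],[347,279],[195,320]],float)   # jar k=-? , jar, tin
ZS=[.106,.106,.124];C=np.array([.5875,.0061])
def fit(uv,c,a0,ks):
    def f(s):
        r=[]
        for q,k,z in zip(uv,ks,ZS):
            a=s[0]+np.radians(72)*k;r+=list(px(c,[C[0]+.095*np.cos(a),C[1]+.095*np.sin(a),z])+s[1:]-q)
        return np.array(r)
    return least_squares(f,[a0,0,0])
E
python3 - <<'E'
from fit import *
c=camera("scene");np.save("t1s.npy",c["img"])
uv=np.c_[305+(PK[:,0]+.5)/4-.5,165+(PK[:,1]+.5)/4-.5]
a0=np.radians(159.3)
for k in range(-3,2):
    print(k,px(c,[C[0]+.095*np.cos(a0+k*1.25664),C[1]+.095*np.sin(a0+k*1.25664),.106]).round(1))
print(uv)
r=fit(uv,c,a0,[1,-2,-3]);print(np.degrees(r.x[0]),r.x[1:],r.fun.round(2))
# same picks procedure on initial sc1 view: jars k=-1,-2,1, tin -3
sc=np.array([[568,298],[409,229],[435,80]],float);u0=np.c_[225+(sc[:,0]+.5)/4-.5,175+(sc[:,1]+.5)/4-.5]
r=fit(u0,c,np.radians(36.67),[-1,-2,-3]);print("initial",np.degrees(r.x[0]),r.x[1:],r.fun.round(2))
E
```

```text
-3 [351.7 248.1]
-2 [390.7 233.7]
-1 [382.4 200.1]
0 [342.7 192.9]
1 [322.3 220.5]
[[323.375 221.625]
 [391.375 234.375]
 [353.375 244.625]]
159.64753385757913 [0.82151485 0.7213078 ] [-0.2  -0.23  0.22 -0.1  -0.02  0.33]
initial 36.77190507304352 [0.75650443 0.56674568] [ 0.04  0.05 -0.02 -0.08 -0.02  0.03]
```

```bash
python3 - <<'E'
from fit import *
c=camera("scene");p=at(c,326.4-.8,190.1-.65,.06);d=p[:2]-C;print(p,np.hypot(*d),np.degrees(np.arctan2(d[1],d[0])))
E
python3 -m handwheel '{"gripper":[-1,-1,-1,-1,-1,-1,-1,-1],"slide":[[-1.5,0.5,0],[-1.5,0.5,0],[0,0,0],[0,0,0],[0,0,0],[0,0,0],[0,0,0],[0,0,0]],"yaw":[0,0,-0.03,-0.04,-0.04,-0.017,0,0]}'
python3 - <<'E'
from w import *
to(.5875,.006)
E
```

```text
[0.42920683 0.04170866 0.06      ] 0.16224889213012159 167.3221316589879
time: 15.38
ee_pos: [0.5913, 0.0059, 0.1416]
tcp_rot: [179.9, 0.1, 166.6]
wrist_force: [1.2, 5.6, 4.9]
opening: 0.0134
grasp_force: 60.9
tcp [0.5913 0.0059 0.1416] [1.7987e+02 1.1000e-01 1.6659e+02] slide mm [ 3.7 -0.8  0. ] t 15.3833 q [ 0.5  9.6  5.3 85.5  0.1 13.9] F [1.2 5.6 4.9] op 0.0134 g 60.9
```

Run:
```python
from fit import *
c=camera("scene");g=lambda i:cv2.cvtColor(i,cv2.COLOR_RGB2GRAY)
uv=np.c_[305+(PK[:,0]+.5)/4-.5,165+(PK[:,1]+.5)/4-.5]
out,st,e=cv2.calcOpticalFlowPyrLK(g(np.load("t1s.npy")),g(c["img"]),uv.astype(np.float32).reshape(-1,1,2),None,winSize=(25,25),maxLevel=3)
out=out.reshape(-1,2);print(st.ravel(),out-uv)
r=fit(out,c,np.radians(166),[1,-2,-3]);print(np.degrees(r.x[0]),r.x[1:],r.fun.round(2))
# lid still on open jar: predicted centre colour patch
q=px(c,[C[0]+.095*np.cos(r.x[0]),C[1]+.095*np.sin(r.x[0]),.106])+r.x[1:];print("jar",q,c["img"][int(q[1])-4:int(q[1])+5:4,int(q[0])-10:int(q[0])-2:4].tolist())
```

```text
[1 1 1] [[ 0.81204224  3.6703949 ]
 [ 1.68789673 -3.54852295]
 [ 5.24078369  0.66955566]]
167.2190512059773 [0.89637057 0.66476024] [-0.16 -0.11  0.27 -0.19 -0.11  0.3 ]
jar [339.50061001 195.15346211] [[[242, 212, 145], [239, 206, 135]], [[248, 226, 152], [242, 212, 141]], [[239, 202, 134], [235, 198, 131]]]
```

Camera and tool readings put the jar at 166.9–167.2°, against 166.8–167.3° for the pointer. The lid is on and the handle is gripped, so I'm handing in.

```bash
python3 -m handwheel '{"gripper":[-1,-1,-1,-1],"slide":[[0,0,0],[0,0,0],[0,0,0],[0,0,0]],"yaw":[0,0,0,0]}' && python3 -c "
from workcell import ticket;print(ticket.job_done())"
```

```text
time: 15.77
ee_pos: [0.5912, 0.0059, 0.1416]
tcp_rot: [179.9, 0.1, 166.6]
wrist_force: [1.3, 5.7, 5.0]
opening: 0.0133
grasp_force: 60.9
the job is handed in; nothing more can be done
None
```

The lid is on and pressed flat on the jar's rim, the jar faces the brass pointer to within about 0.5° by my measurements, and the gripper still holds the handle; I handed the job in at about 15.8 s and no verdict was returned.

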